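# Clear and oil the tile press bed

### The arm

A 6-joint arm with a two-finger parallel gripper is mounted at the origin on the work surface. World frame = base frame: x ahead of the robot, y to its left, z up, the work surface at z = 0. Lengths are in m, angles in rad, forces in N, time in s.
With the tool pointing down it reaches from about 0.3 to 0.775 m from the base axis. Payload 14.6 kg.
Tool frame: the origin (TCP) lies at the very end of the fingers, on their centre line; the grasp point (between the pads) lies 19 mm behind it (manip.grip_point_offset is the distance from the TCP to the grasp point, in m); z points along the fingers, y is the line along which they close (so a half turn about z gives the same grasp; the last joint's range is limited). The gripper opens to 94 mm and grips with 3 to 60 N. Pads are 16 mm wide; open, the fingers measure 119 mm over their backs; the gripper's body (75 mm by 177 mm) begins 78 mm behind the grasp point.
Start: joints at [-0.067, 0.3, 1.521, -0, 1.321, -0.067], TCP at [0.55, -0, 0.205] pointing down, gripper open.
Joint ranges: [-3.03, 3.03], [-0.79, 2.21], [0.23, 2.52], [-1.04, 4.18], [0, 3.07], [-2.55, 2.55]. Speed limits (rad/s): [2.22, 2.22, 2.57, 3.14, 3.14, 3.14].

### API

Orientations are given as a rotation vector (axis times angle).
In Python, from workcell import manip gives the robot as it stands. Calls block until the motion is done:
- manip.move_ptp(position, orientation): joint-space move of the TCP to a pose.
- manip.move_linear(position, rot=None, max_speed=0.15): straight line of the TCP; rot=None keeps the orientation; max_speed is the mean speed in m/s.
- manip.set_joints(angles): joint-space move.
- manip.ungrasp() and manip.close_gripper(): open the fingers fully, or close them until they stop; the grip force is fixed at half the most.
- manip.pause(seconds).
- manip.inverse_kinematics(position, orientation): joint angles nearest the present ones, or None.
- manip.get_state(): the state.
- manip.read_camera(name): name is "scene" or "side" or "wrist"; returns the picture (384x512x3 uint8, red, green, blue); there is no depth.
- manip.camera_model(name): a dict with "fx", "fy", "cx", "cy" (pixels), "camera_from_world" (4x4, takes a point from world to camera coordinates); the wrist camera has in their place "mount" (4x4, takes a point from camera to tool coordinates, whose origin is the TCP and whose axes are the flange's). Camera axes: x right, y down, z forward; pixel columns grow to the right and rows downward; lengths in m; the calibration is good to about 2 mm. A picture is of the moment at which its call begins: read the wrist's pose just before it. camera_model takes no time and is no camera call.
A pose or a line that the arm cannot do raises manip.MotionError and nothing moves.
- manip.close_job(): hands the job in; it is judged then, once.
The state is a dict: "time_s": time; "q": joint angles; "joint_velocities": joint speeds; "joint_torque": joint torques, N m; "eef_pos": TCP position; "ee_rot": TCP orientation; "contact_force": force on the tool from outside, world axes, zero at the start; "ft_torque": the same for the moment, N m; "finger_gap": opening from 0.0 (shut) to 1.0 (fully open); "gripper_force": force on a finger pad.
Only numpy, scipy, OpenCV 4.12 (cv2) and the standard library are available. Lean on these libraries where they do the work, as an engineer would, in place of code of your own. Each camera call takes 0.05 s, during which the arm holds its last target. There are 200 camera calls.

### The job

Get the tile press bed ready: take the two wooden battens off the bed and lay them side by side, lengthwise, on their rack, then sweep all the clay scraps off the bed into the scrap trough with the brush, never pushing or picking them up with the fingers. Then stand the brush back on its terracotta plate, bristles down, and only after that press the oil canister's nozzle cap all the way down briefly and let it come up again. Leave the cone, the jar and the bowl where they are.

Things in the scene. Friction and masses are not known exactly. Their poses are not given: they have to be found in the camera images.
- bed: fixed press bed, 224 mm (x) by 492 mm (y) overall with its trough. Flat steel floor 70 mm above the table, 200 mm wide inside, from y = -170 mm (open end, plain edge; the scrap trough lies beyond) to y = +170. Rails 12 mm thick, tops 112 mm above the table, along both long sides and across the +y end. Origin: on the table under the middle of the floor; z up
- bed_floor (a point): middle of the bed's steel floor, on its surface, axes as the bed's
- trough (a point): centre of the inner floor of the scrap trough at the bed's open end (axes as the bed's): inside 208 mm (x) by 132 mm (y), floor 5 mm above the table, 65 mm below the bed floor; tops of the side walls 85 mm and of the far (-y) wall 95 mm above its floor; no wall towards the bed
- batten0: loose wooden thickness batten 260 x 34 x 24 mm (long along its x), about 150 g, lying at the start across both rails of the bed, above the scraps, nearer the trough; origin at the centre of its underside
- batten1: loose wooden thickness batten 260 x 34 x 24 mm (long along its x), about 150 g, lying at the start across both rails of the bed, above the scraps, nearer the closed end; otherwise just like the other; origin at the centre of its underside
- rack: fixed wooden rack for the two battens, base 200 (x) x 190 (y) mm; two cross blocks 30 mm wide at x = -75 and +75 mm, flat tops 50 mm above the table, a lip 14 mm high at both ends of each block (160 mm clear between lips, along y). The battens lie on it side by side along the rack's x. Origin: centre of its underside, on the table
- brush: loose block brush, 220 g, standing on its plate: bristle block (does not bend) 80 (x) x 34 (y) x 35 mm high, wooden back 85 x 40 x 16 mm above it, and an upright wooden grip 70 (x) x 22 (y) mm from 51 to 91 mm above the bristle ends. Origin: centre of the bristle ends; z up through the grip. Grip it across the 22 mm, 75 mm above the origin
- rest: fixed terracotta plate 170 (x) x 110 (y) x 12 mm thick, the brush's place; origin at the centre of its underside, on the table
- cap (a joint): travel of the sprung white nozzle cap on the release-oil canister: 0 up, 0.008 m fully down; the spring takes about 1.5 N to start and 5.5 N fully down and lifts the cap again by itself
- cap_top (a point): centre of the cap's flat top (34 mm across, about 152 mm above the table when up). The cap sits on a fixed upright aluminium canister 54 mm across, clamped beside the bed's near (-x) side
- cone: bystander: loose white plaster cone, 70 mm across, 125 mm high, origin under its centre
- tub: bystander: loose clear jar, 100 mm across, 110 mm high, origin under its centre
- bowl: bystander: loose blue bowl, 110 mm across, 55 mm high, origin under its centre
- scrap0: hard dry clay scrap (may be absent), about 80 g: strip, 60 x 28 x 24 mm, long along its x; origin at the centre of its underside, on the bed floor at the start
- scrap1: hard dry clay scrap (may be absent), about 80 g: L-shaped lump, 54 (x) x 42 (y) x 26 mm high; origin at the centre of its underside, on the bed floor at the start
- scrap2: hard dry clay scrap (may be absent), about 80 g: six-sided lump, about 48 mm across, 26 mm high; origin at the centre of its underside, on the bed floor at the start
- scrap3: hard dry clay scrap (may be absent), about 80 g: strip, 60 x 28 x 24 mm, long along its x; origin at the centre of its underside, on the bed floor at the start
- scrap4: hard dry clay scrap (may be absent), about 80 g: L-shaped lump, 54 (x) x 42 (y) x 26 mm high; origin at the centre of its underside, on the bed floor at the start
- scrap5: hard dry clay scrap (may be absent), about 80 g: six-sided lump, about 48 mm across, 26 mm high; origin at the centre of its underside, on the bed floor at the start
Mind the look-alikes: they are no part of the job. There is more than one size of the brush; the job needs the smaller. Leave any black look-alike of the scrap0 alone.

How it is judged:
On the way, in this order (a step that is already met when the one before it is completed fails the run):
1. both battens lie on the rack, let go (x of batten0 in the frame of rack between -0.05 and 0.05 m and y of batten0 in the frame of rack between -0.075 and 0.075 m and z of batten0 in the frame of rack between 0.044 and 0.056 m and angle between the x axis of each of batten0, batten1 and the x axis of rack, either way round below 0.25 rad and x of batten1 in the frame of rack between -0.05 and 0.05 m and y of batten1 in the frame of rack between -0.075 and 0.075 m and z of batten1 in the frame of rack between 0.044 and 0.056 m and contact force between the fingers and batten0 below 0.1 N and contact force between the fingers and batten1 below 0.1 N), for 0.2 s.
2. every scrap is in the trough (x of scrap0 in the frame of trough between -0.11 and 0.11 m and y of scrap0 in the frame of trough between -0.072 and 0.072 m and z of each of scrap0, scrap1, scrap2, scrap3, scrap4, scrap5 in the frame of trough below 0.06 m and x of scrap1 in the frame of trough between -0.11 and 0.11 m and y of scrap1 in the frame of trough between -0.072 and 0.072 m and x of scrap2 in the frame of trough between -0.11 and 0.11 m and y of scrap2 in the frame of trough between -0.072 and 0.072 m and x of scrap3 in the frame of trough between -0.11 and 0.11 m and y of scrap3 in the frame of trough between -0.072 and 0.072 m and x of scrap4 in the frame of trough between -0.11 and 0.11 m and y of scrap4 in the frame of trough between -0.072 and 0.072 m and x of scrap5 in the frame of trough between -0.11 and 0.11 m and y of scrap5 in the frame of trough between -0.072 and 0.072 m), for 0.2 s.
3. the brush stands on its plate, let go (x of brush in the frame of rest between -0.05 and 0.05 m and y of brush in the frame of rest between -0.045 and 0.045 m and z of brush in the frame of rest between 0.006 and 0.018 m and angle between brush's own z axis and vertical below 0.12 rad and contact force between the fingers and brush below 0.1 N), for 0.2 s.
4. the cap is pressed down (value of joint cap above 0.006 m), for 0.15 s.
5. the cap is up again (value of joint cap below 0.0015 m), for 0.2 s.
At the end, for the whole second after the job is handed in: Every scrap lies in the trough, below the bed floor; both battens lie flat on the rack blocks between the lips, within 50 mm of the middle and 0.25 rad of lengthwise; the brush stands upright (0.12 rad) on its plate, within 50 (x) and 45 mm (y) of its middle; cap up; brush and battens at rest (all of step 2 and x of batten0 in the frame of rack between -0.05 and 0.05 m and y of batten0 in the frame of rack between -0.075 and 0.075 m and z of batten0 in the frame of rack between 0.044 and 0.056 m and angle between the x axis of each of batten0, batten1 and the x axis of rack, either way round below 0.25 rad and x of batten1 in the frame of rack between -0.05 and 0.05 m and y of batten1 in the frame of rack between -0.075 and 0.075 m and z of batten1 in the frame of rack between 0.044 and 0.056 m and x of brush in the frame of rest between -0.05 and 0.05 m and y of brush in the frame of rest between -0.045 and 0.045 m and z of brush in the frame of rest between 0.006 and 0.018 m and angle between brush's own z axis and vertical below 0.12 rad and linear speed of each of brush, batten0, batten1 below 0.02 m/s and value of joint cap below 0.0015 m); the robot touches nothing.
It fails at once if the fingers pushed or held a scrap (over 2 N) (contact force between the fingers and scrap0 above 2 N or contact force between the fingers and scrap1 above 2 N or contact force between the fingers and scrap2 above 2 N or contact force between the fingers and scrap3 above 2 N or contact force between the fingers and scrap4 above 2 N or contact force between the fingers and scrap5 above 2 N).
It fails at once if a bystander was moved more than 30 mm (distance of any of cone, tub, bowl from where it was at the start of the episode above 0.03 m).
Of scrap0, scrap1, scrap2, scrap3, scrap4, scrap5 only 4 to 6 are there at a start; the rules pass over those that are not, and their reading is None.
At some moment in a run one of scrap0, scrap1, scrap2, scrap3, scrap4, scrap5 may be knocked a few centimetres aside while the robot is not near it.
It also fails if it takes over 192 s, if anything falls off the work surface, if the arm or the gripper's body presses on something with over 40 N, if the wrist force passes 120 N, or if a joint passes its speed limit or range.

## Working session

There is one attempt and no reset: what is moved stays moved. The work goes in short steps, each a Python script; the robot and the scene stay as the last script left them, time stands still between calls to the robot, and variables do not carry over. Pictures are saved under pics/ and viewed, at most 14 in all, crops included, and the job is handed in when it is done.

```bash
mkdir -p pics; ls; python3 - <<'E'
from workcell import manip
import cv2,numpy as np
ims=[]
for n in("scene","side"):
    im=manip.read_camera(n)[:,:,::-1]; cv2.imwrite(f"pics/{n}0.png",im)
    m=manip.camera_model(n); print(n,m["fx"],m["cx"],m["cy"],np.round(np.linalg.inv(m["camera_from_world"]),3).tolist())
    cv2.imwrite(f"pics/{n}0b.png",cv2.resize(im,(800,600),interpolation=cv2.INTER_CUBIC))
print(manip.camera_model("wrist")); s=manip.get_state(); print(s["eef_pos"],s["ee_rot"],s["time_s"],manip.grip_point_offset)
E
```

```text
pics
scene 423.4824785812009 257.5624717092904 192.12113857795262 [[-0.858, 0.377, -0.348, 1.113], [0.513, 0.629, -0.584, 0.872], [-0.001, -0.68, -0.733, 1.112], [0.0, 0.0, 0.0, 1.0]]
side 346.8468200681614 263.2390099482853 200.37292815299912 [[0.994, -0.042, 0.101, 0.524], [-0.107, -0.552, 0.827, -0.835], [0.022, -0.833, -0.553, 0.727], [0.0, 0.0, 0.0, 1.0]]
{'fx': 271.4648463049917, 'fy': 271.4648463049917, 'cx': 255.76304461930954, 'cy': 194.50352033569507, 'mount': array([[ 1.12390494e-03, -9.61330535e-01, -2.75394880e-01,
         7.93845132e-02],
       [ 9.99999099e-01,  1.28264135e-03, -3.96297735e-04,
         8.45255929e-04],
       [ 7.34205974e-04, -2.75394186e-01,  9.61331110e-01,
        -1.78542789e-01],
       [ 0.00000000e+00,  0.00000000e+00,  0.00000000e+00,
         1.00000000e+00]])}
[5.49778244e-01 1.76403635e-05 2.04967650e-01] [-2.22090824e+00 -2.22090782e+00  1.02179479e-03] 0.1 0.0188
```

View pics/scene0b.png

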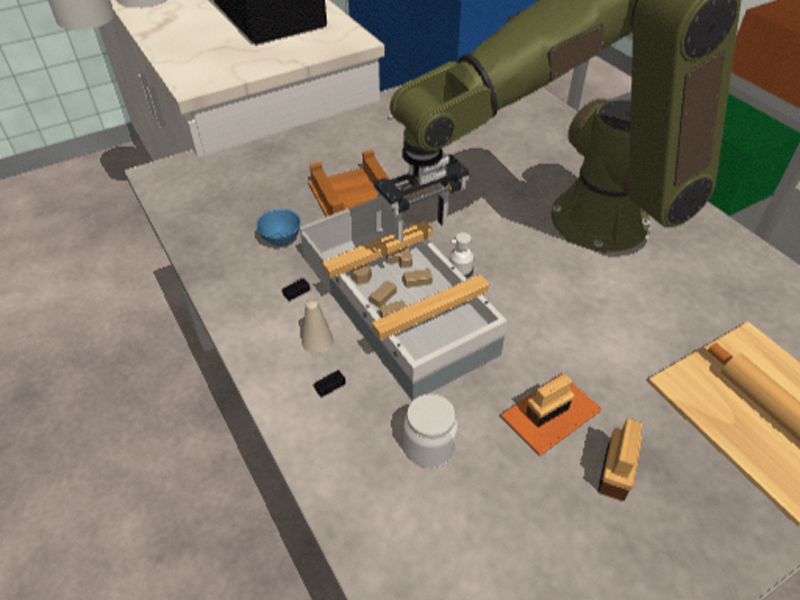

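View pics/side0b.png

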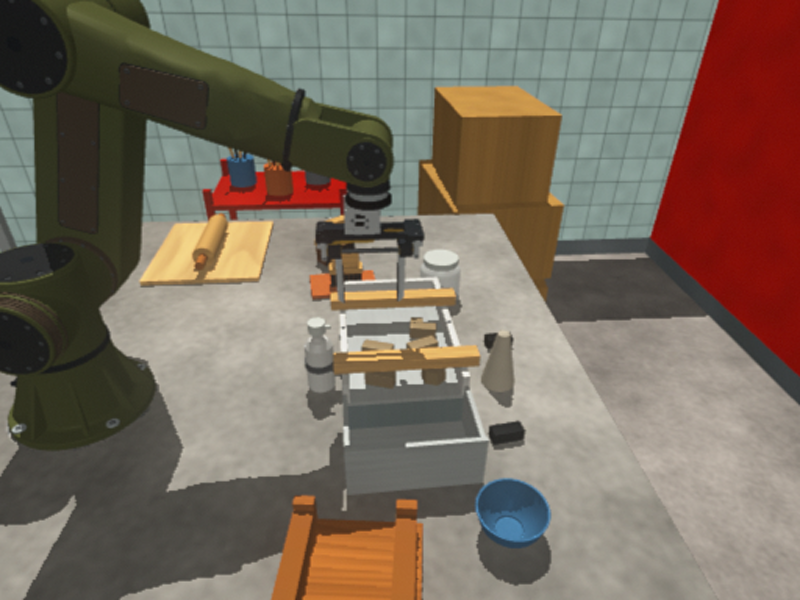

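The scene shows the bed (390,290) with batten1 (430,307) near the closed end and batten0 (380,250) near the trough. It also shows the rack (345,185), the plate with a brush (550,400), a bigger brush off the plate (622,460), black decoys (296,289) and (330,383), and the canister (461,250). Next I'll localise these roughly and look with the wrist camera.

```bash
cat > h.py <<'E'
from workcell import manip
import cv2,numpy as np
from scipy.spatial.transform import Rotation as R
def cam(name,state=None):
    "K, world_from_cam"
    m=manip.camera_model(name); K=np.array([[m["fx"],0,m["cx"]],[0,m["fy"],m["cy"]],[0,0,1]])
    if name=="wrist":
        s=state or manip.get_state(); T=np.eye(4); T[:3,:3]=R.from_rotvec(s["ee_rot"]).as_matrix(); T[:3,3]=s["eef_pos"]
        return K,T@m["mount"]
    return K,np.linalg.inv(m["camera_from_world"])
def rays(K,T,uv):
    uv=np.atleast_2d(uv).astype(float); d=np.c_[uv,np.ones(len(uv))]@np.linalg.inv(K).T@T[:3,:3].T
    return T[:3,3],d
def onplane(K,T,uv,z):
    o,d=rays(K,T,uv); return o+d*((z-o[2])/d[:,2])[:,None]
def tri(c1,uv1,c2,uv2):
    o1,d1=rays(*c1,uv1); o2,d2=rays(*c2,uv2); A=[];b=[]
    M=np.zeros((3,3));v=np.zeros(3)
    for o,d in((o1,d1[0]),(o2,d2[0])):
        d=d/np.linalg.norm(d); P=np.eye(3)-np.outer(d,d); M+=P; v+=P@o
    return np.linalg.solve(M,v)
def rot(yaw=0.):
    "tool down; yaw=direction (rad) of the closing line (tool y) from world x"
    return (R.from_rotvec([0,0,yaw])*R.from_matrix([[0,1,0],[1,0,0],[0,0,-1]])).as_rotvec()
def snap(tag):
    s=manip.get_state(); im=manip.read_camera("wrist")[:,:,::-1].copy()
    cv2.imwrite(f"pics/{tag}.png",im); K,T=cam("wrist",s); np.savez(f"pics/{tag}.npz",K=K,T=T); return im,(K,T)
def load(tag):
    z=np.load(f"pics/{tag}.npz"); return cv2.imread(f"pics/{tag}.png"),(z["K"],z["T"])
def rectify(tag,z,x0,x1,y0,y1,s=1500):
    "top-down picture of plane z: columns = x, rows = -y; s px per m"
    im,(K,T)=load(tag); c=np.array([[x0,y1,z],[x1,y1,z],[x1,y0,z],[x0,y0,z]])
    p=(c-T[:3,3])@T[:3,:3]@K.T; p=p[:,:2]/p[:,2:]
    W,H=int((x1-x0)*s),int((y1-y0)*s)
    return cv2.warpPerspective(im,cv2.getPerspectiveTransform(p.astype(np.float32),np.float32([[0,0],[W,0],[W,H],[0,H]])),(W,H))
E
python3 - <<'E'
from h import *
c=cam("scene")
for n,u,v,z in[("rack",347,185,.05),("bat1",430,307,.13),("bat0",380,250,.13),("bedfar",415,375,.11),("rest",550,415,.012),("brush",550,395,.06),("cap",462,237,.15),("big",622,460,.04),("bowl",280,230,.03),("cone",317,345,0),("tub",430,455,0)]:
    print(n,onplane(*c,np.array([[u,v]])*.64,z).round(3))
E
```

```text
rack [[ 0.522 -0.399  0.05 ]]
bat1 [[0.609 0.135 0.13 ]]
bat0 [[ 0.612 -0.062  0.13 ]]
bedfar [[0.715 0.251 0.11 ]]
rest [[0.5   0.407 0.012]]
brush [[0.498 0.392 0.06 ]]
cap [[0.449 0.013 0.15 ]]
big [[0.466 0.56  0.04 ]]
bowl [[ 0.737 -0.348  0.03 ]]
cone [[0.811 0.006 0.   ]]
tub [[0.744 0.355 0.   ]]
```

```bash
python3 - <<'E'
from h import *
def go(p):
    for z in(p[2],p[2]-.05,p[2]-.1):
        try: manip.move_ptp([p[0],p[1],z],rot()); return z
        except manip.MotionError as e: print(p,z,e)
for tag,p in[("rackA",(.5,-.33,.33)),("rackB",(.5,-.42,.30)),("bedA",(.57,-.03,.36)),("bedB",(.57,.10,.36)),("restA",(.48,.30,.33)),("restB",(.48,.42,.30))]:
    go(p); snap(tag); print(tag,manip.get_state()["eef_pos"].round(3) if hasattr(manip.get_state()["eef_pos"],"round") else manip.get_state()["eef_pos"],manip.get_state()["time_s"])
ims=[load(t)[0] for t in("rackA","rackB","bedA","bedB","restA","restB")]
g=np.vstack([np.hstack(ims[i:i+2]) for i in(0,2,4)])
cv2.imwrite("pics/all.png",cv2.resize(g,(533,600),interpolation=cv2.INTER_AREA))
cv2.imwrite("pics/bedB_big.png",cv2.resize(ims[3],(800,600)))
E
```

```text
rackA [ 0.5   -0.329  0.33 ] 1.4833
rackB [ 0.5   -0.419  0.3  ] 2.0
bedA [ 0.57  -0.031  0.36 ] 3.5333
bedB [0.57  0.099 0.36 ] 4.1667
restA [0.481 0.299 0.33 ] 5.1083
restB [0.481 0.419 0.3  ] 5.7167
```

View pics/all.png

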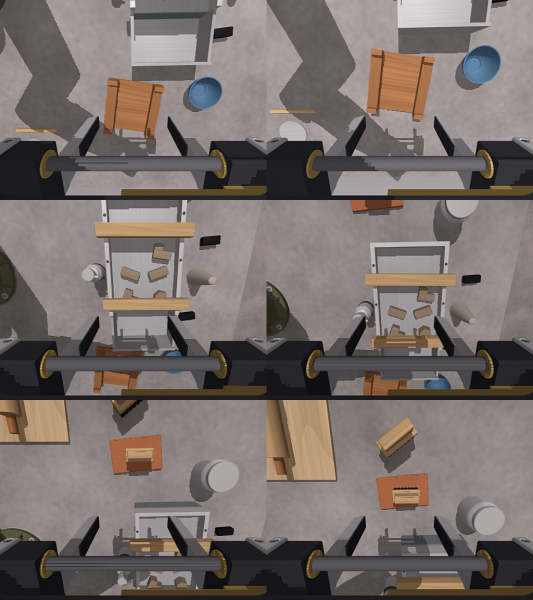

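View pics/bedB_big.png

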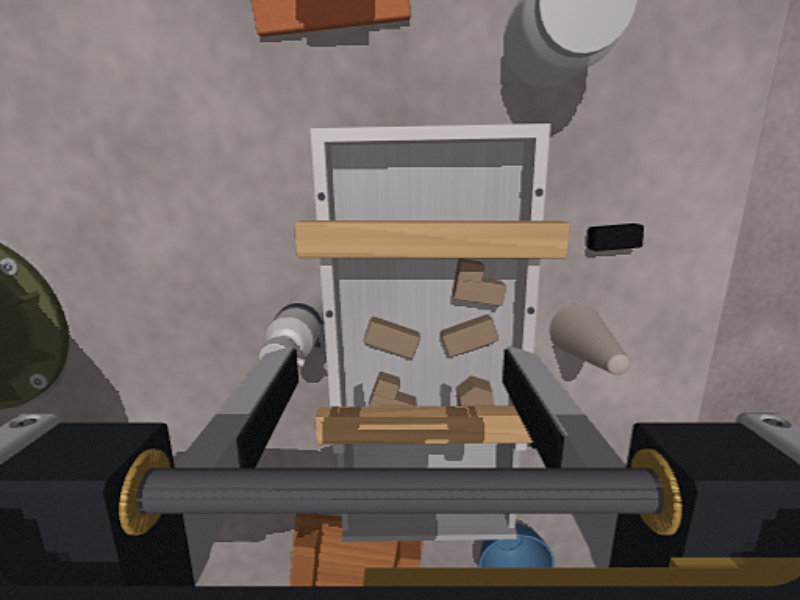

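The wrist views show the smaller brush on its terracotta plate, restA (270,105) full-res. The bigger brush lies off the plate at (245,10). Five scraps are visible (two strips, two L's, one hexagonal), and batten0 covers part of the bed. Next step is measuring.

```bash
python3 - <<'E'
from h import *
def at(tag,u,v):
    im,_=load(tag); print(tag,u,v,cv2.cvtColor(im,cv2.COLOR_BGR2HSV)[v,u])
at("bedA",278,58);at("bedB",256,154);at("bedA",280,200);at("rackA",255,205);at("rackB",250,160);at("restA",225,120);at("restA",268,104);at("bedB",230,213);at("bedB",302,188);at("bedB",220,90);at("bedB",300,130)
E
python3 - <<'E'
import sys; sys.path.insert(0,'.')
from h import *
a=rectify("bedB",.094,.46,.76,-.2,.24,1300); b=rectify("restA",.1,.36,.64,.27,.57,1300)
r=rectify("rackB",.05,.38,.68,-.56,-.28,1300)
h=max(a.shape[0],b.shape[0]+r.shape[0]); W=np.zeros((h,a.shape[1]+max(b.shape[1],r.shape[1]),3),np.uint8)
W[:a.shape[0],:a.shape[1]]=a; W[:b.shape[0],a.shape[1]:a.shape[1]+b.shape[1]]=b; W[b.shape[0]:b.shape[0]+r.shape[0],a.shape[1]:a.shape[1]+r.shape[1]]=r
W=W[:, :800]; print(W.shape,a.shape,b.shape,r.shape); cv2.imwrite("pics/rect.png",cv2.resize(W,None,fx=min(1,600/W.shape[0]),fy=min(1,600/W.shape[0])))
E
```

```text
bedA 278 58 [ 15 105 184]
bedB 256 154 [ 16 106 180]
bedA 280 200 [ 16 107 178]
rackA 255 205 [ 12 146 166]
rackB 250 160 [ 13 145 176]
restA 225 120 [ 10 156 159]
restA 268 104 [ 16 103 191]
bedB 230 213 [170  10 154]
bedB 302 188 [ 15  77 136]
bedB 220 90 [176  11 156]
bedB 300 130 [160   5 159]
(753, 780, 3) (572, 390, 3) (389, 364, 3) (364, 390, 3)
```

View pics/rect.png

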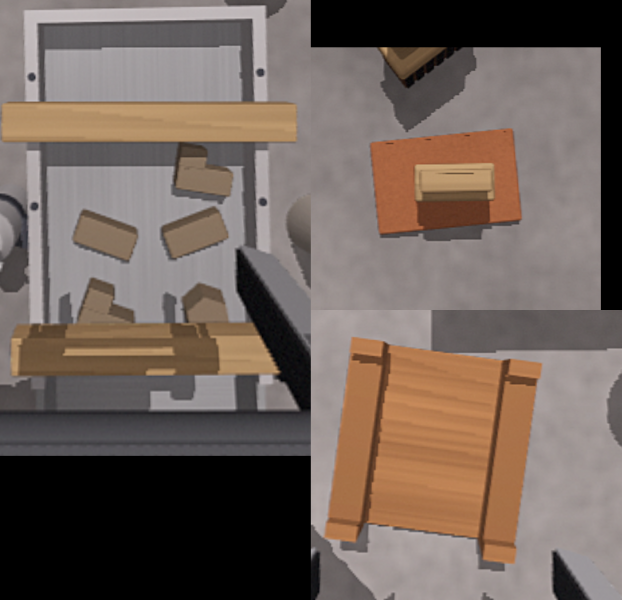

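The rectified views agree with the text: bed almost axis-aligned, rack turned about -8°, plate about +4°. Next I'll take numeric fits.

```bash
cat >> h.py <<'E'
def fit(tag,lo,hi,z,roi):
    "metric minAreaRect of the biggest blob of colour lo..hi inside the pixel roi (u0,v0,u1,v1), cast onto plane z"
    im,c=load(tag); m=cv2.inRange(cv2.cvtColor(im,cv2.COLOR_BGR2HSV),np.array(lo),np.array(hi)); k=np.zeros_like(m)
    u0,v0,u1,v1=roi; k[v0:v1,u0:u1]=m[v0:v1,u0:u1]; k=cv2.morphologyEx(k,cv2.MORPH_OPEN,np.ones((3,3)))
    ct=max(cv2.findContours(k,cv2.RETR_EXTERNAL,cv2.CHAIN_APPROX_NONE)[0],key=cv2.contourArea)[:,0]
    P=onplane(*c,ct,z)[:,:2]; (x,y),(w,h),_=r=cv2.minAreaRect((P*1000).astype(np.float32))
    B=cv2.boxPoints(r); e=max(B[1]-B[0],B[2]-B[1],key=np.linalg.norm); a=np.degrees(np.arctan2(e[1],e[0])); a=(a+90)%180-90
    return np.round([x,y,max(w,h),min(w,h),a],1), ct
E
python3 - <<'E'
from h import *
W=((12,85,90),(19,140,255))
for n,t,z,roi in[("b1",'bedA',.136,(150,30,400,90)),("b1",'bedB',.136,(150,120,400,175)),("b0",'bedA',.136,(150,170,400,230)),("b0",'bedB',.136,(150,255,350,300))]:
    r,ct=fit(t,*W,z,roi); print(n,t,r, "ends",ct[:,0].min(),ct[:,0].max(),"vmed",np.median(ct[:,1]))
# batten1 height: triangulate its left/right end middles
for side in(min,max):
    p=[]
    for t,roi in(('bedA',(150,30,400,90)),('bedB',(150,120,400,175))):
        _,ct=fit(t,*W,.136,roi); u=side(ct[:,0]); near=ct[abs(ct[:,0]-u)<3]; p.append((u,near[:,1].mean()))
    print("b1 end",tri(load('bedA')[1],p[0],load('bedB')[1],p[1]).round(4))
O=((7,120,60),(15,200,255))
for t,roi in(("rackA",(190,130,320,265)),("rackB",(190,80,330,235))):
    for z in(.05,.064): print("rack",t,z,fit(t,*O,z,roi)[0])
T=((0,135,60),(12,255,255))
for t,roi in(("restA",(190,50,330,150)),("restB",(190,130,330,215))):
    print("rest",t,fit(t,*T,.012,roi)[0])
for t,roi in(("restA",(235,85,300,118)),("restB",(235,150,320,205))):
    r,ct=fit(t,*W,.103,roi); print("brush grip",t,r,ct.min(0),ct.max(0))
# bed inner edges via rectified rail tops
im,c=load("bedB"); print("bed +y outer corners/rail top", onplane(*c,np.array([[311,129],[549,124],[332,142],[534,138],[322,220],[542,220],[332,260],[536,260]])*.64,.112).round(3))
im,c=load("bedA")
E
python3 - <<'E'
import sys; sys.path.insert(0,'.')
from h import *
a=load("restB")[0][120:220,180:340]; b=load("rackA")[0][:90,230:450]; c=load("bedA")[0][80:180,150:310]
s=lambda i:cv2.resize(i,(400,280),interpolation=cv2.INTER_CUBIC)
cv2.imwrite("pics/crop1.png",np.vstack([np.hstack([s(a),s(b)]),np.hstack([s(c),s(c)*0])]))
E
```

```text
b1 bedA [600.3 126.9 257.6  31.7   0. ] ends 182 374 vmed 55.0
b1 bedB [6.006e+02 1.283e+02 2.571e+02 3.380e+01 1.000e-01] ends 189 364 vmed 152.0
b0 bedA [608.6 -74.1 257.1  38.9   0. ] ends 197 363 vmed 200.0
b0 bedB [ 5.964e+02 -7.070e+01  2.321e+02  4.370e+01  1.000e-01] ends 202 339 vmed 267.0
b1 end [0.4717 0.1282 0.1358]
b1 end [0.7338 0.1303 0.1256]
rack rackA 0.05 [ 497.9 -413.4  203.4  185.4   82.3]
rack rackA 0.064 [ 498.  -408.4  197.2  179.8   82.3]
rack rackB 0.05 [ 497.9 -415.4  195.7  184.4   82.1]
rack rackB 0.064 [ 498.  -413.   189.3  178.4   82.1]
rest restA [492.1 398.3 167.2 108.4   5.8]
rest restB [492.3 399.4 166.9 108.8   5.7]
brush grip restA [498.4 394.8  76.1  33.7  -0. ] [241  92] [294 117]
brush grip restB [4.982e+02 4.059e+02 7.590e+01 3.950e+01 1.000e-01] [241 171] [294 198]
bed +y outer corners/rail top [[0.488 0.227 0.112]
 [0.71  0.232 0.112]
 [0.507 0.216 0.112]
 [0.697 0.22  0.112]
 [0.494 0.143 0.112]
 [0.711 0.144 0.112]
 [0.502 0.103 0.112]
 [0.709 0.104 0.112]]
```

View pics/crop1.png

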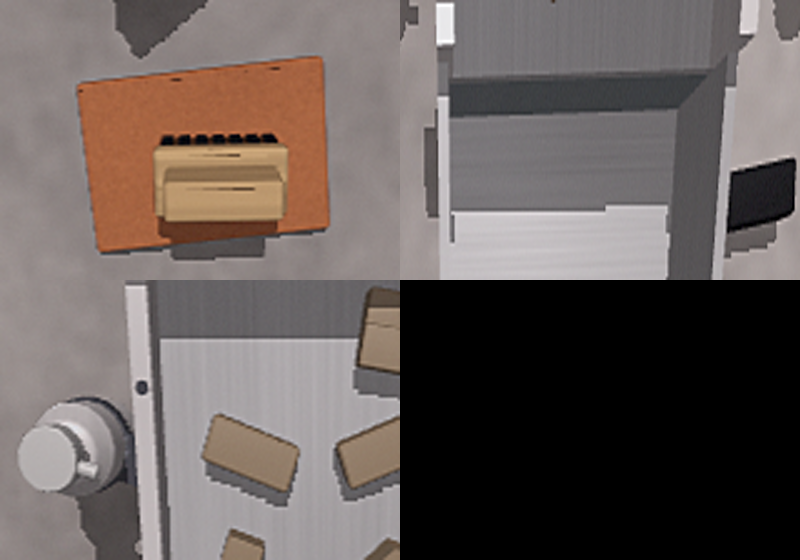

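batten1 measures (0.6005, 0.128) with top at about 0.13–0.136, and batten0 is at (0.608, -0.076). The rack is centred at (0.498, -0.413) with yaw -7.8°. Sizes agree with the text, so I'll pick.

```bash
python3 - <<'E'
from h import *
def pp(tag,src,dst,syaw,dyaw):
    manip.ungrasp()
    manip.move_ptp([*src,.22],rot(syaw)); manip.move_linear([*src,.110],max_speed=.12)
    manip.close_gripper(); s=manip.get_state(); print(tag,"gap",s["finger_gap"],"F",s["gripper_force"])
    manip.move_linear([*src,.23],max_speed=.15)
    s=manip.get_state(); print("lifted gap",s["finger_gap"])
    manip.move_ptp([*dst,.23],rot(dyaw)); manip.move_linear([*dst,.075],max_speed=.12); manip.move_linear([*dst,.051],max_speed=.04)
    print("cf",manip.get_state()["contact_force"])
    manip.ungrasp(); manip.move_linear([*dst,.22],max_speed=.15); print(manip.get_state()["time_s"])
a=np.radians(-7.8); yd=np.array([-np.sin(a),np.cos(a)]); c=np.array([.498,-.413])
h=np.pi/2
pp("b0",(.606,-.0765),tuple(c-.046*yd),h,h+a)
pp("b1",(.6005,.128),tuple(c+.046*yd),h,h+a)
manip.move_ptp([.5,-.33,.33],rot()); snap("rackC")
manip.move_ptp([.57,.02,.38],rot()); snap("bedC")
manip.move_ptp([.57,.16,.36],rot()); snap("bedD")
i=[cv2.resize(load(t)[0],(400,300),interpolation=cv2.INTER_AREA) for t in("rackC","bedC","bedD")]
i.append(cv2.resize(manip.read_camera("scene")[:,:,::-1],(400,300)))
cv2.imwrite("pics/v2.png",np.vstack([np.hstack(i[:2]),np.hstack(i[2:])]))
E
```

```text
b0 gap 0.3568241842273012 F 29.98328447341919
lifted gap 0.3586407989674474
cf [-0.11327048 -0.23167973 -1.51569529]
16.9583
b1 gap 0.3629779722035034 F 29.99984085559845
lifted gap 0.36103145187085217
cf [-0.12285599  0.90441353 -2.23807653]
28.6167
```

View pics/v2.png

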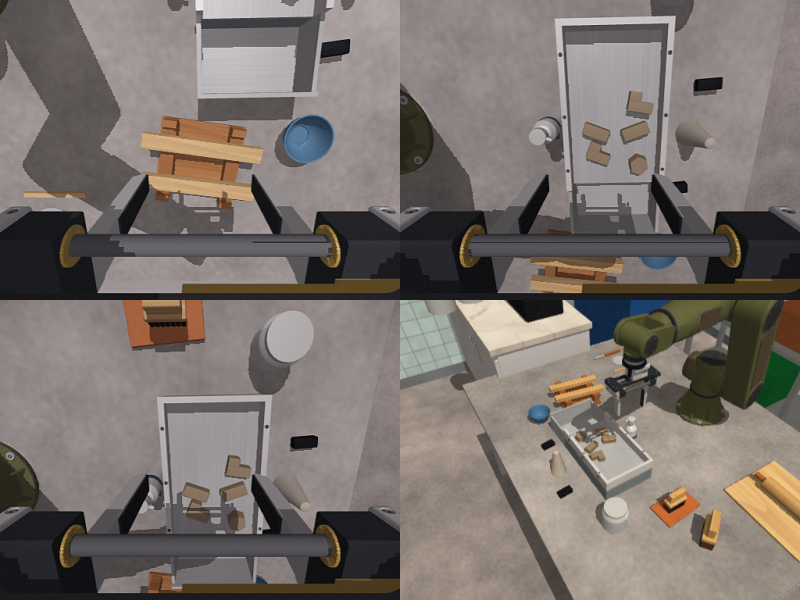

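Both battens lie along the rack. The bed holds five scraps (two strips, two L's, one hexagonal). I'll measure the battens, the rail edges and the brush from close by.

```bash
python3 - <<'E'
from h import *
W=((12,80,120),(21,125,255))
print("upper",fit("rackC",*W,.074,(160,160,345,212))[0]); print("lower",fit("rackC",*W,.074,(160,212,345,265))[0])
manip.move_ptp([.498,.33,.25],rot()); snap("brA")
manip.move_ptp([.498,.38,.25],rot()); snap("brB")
i1=cv2.resize(load("brA")[0],(400,300),interpolation=cv2.INTER_AREA); i2=cv2.resize(load("brB")[0],(400,300),interpolation=cv2.INTER_AREA)
x0,y1,s=.44,.27,1000
r=rectify("bedC",.112,.44,.76,-.31,.27,s); r2=rectify("bedD",.112,.44,.76,-.05,.27,s)
out=np.zeros((600,800,3),np.uint8); out[:580,:320]=r[:580,:320]; out[:300,400:]=i1; out[300:,400:]=i2
cv2.imwrite("pics/v3.png",out)
g=cv2.cvtColor(r,cv2.COLOR_BGR2HSV)
for row in(60,120,300,340):
    y=y1-row/s; v=g[row,:,2].astype(int); print(round(y,3),[(c+int(x0*s),v[c+2]-v[c-2]) for c in range(30,300) if abs(v[c+2]-v[c-2])>25 and abs(v[c+2]-v[c-2])==max(abs(v[k+2]-v[k-2]) for k in range(c-4,c+5))])
g=cv2.cvtColor(r2,cv2.COLOR_BGR2HSV)
for col in(80,160,240):
    v=g[:,col,2].astype(int); print("col x",x0+col/s,[(round(y1-k/s,3),v[k+2]-v[k-2]) for k in range(5,120) if abs(v[k+2]-v[k-2])>25 and abs(v[k+2]-v[k-2])==max(abs(v[j+2]-v[j-2]) for j in range(k-3,k+4))])
E
```

```text
upper [ 505.1 -365.2  257.3   38.    -7.8]
lower [ 502.7 -455.   242.6   42.1   -7.1]
0.21 [(486, np.int64(58)), (499, np.int64(-141)), (699, np.int64(132)), (710, np.int64(-124)), (722, np.int64(77))]
0.15 [(488, np.int64(53)), (500, np.int64(-119)), (689, np.int64(-93)), (699, np.int64(114)), (712, np.int64(-54))]
-0.03 [(487, np.int64(64)), (504, np.int64(-104)), (509, np.int64(82)), (540, np.int64(-61)), (569, np.int64(-36)), (586, np.int64(58)), (692, np.int64(-81)), (703, np.int64(106)), (715, np.int64(-31))]
-0.07 [(496, np.int64(-88)), (505, np.int64(-104)), (510, np.int64(79)), (637, np.int64(-105)), (692, np.int64(-84)), (707, np.int64(-88)), (713, np.int64(116))]
col x 0.52 [(0.229, np.int64(90)), (0.216, np.int64(-109)), (0.198, np.int64(73)), (0.197, np.int64(73))]
col x 0.6 [(0.231, np.int64(87)), (0.218, np.int64(-104)), (0.198, np.int64(78))]
col x 0.6799999999999999 [(0.24, np.int64(72)), (0.232, np.int64(82)), (0.22, np.int64(-101)), (0.202, np.int64(74))]
```

View pics/v3.png

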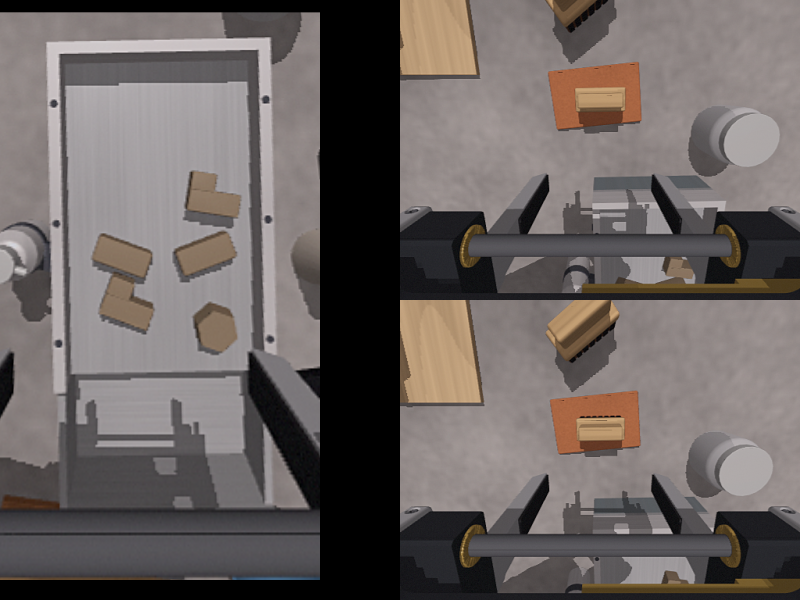

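```bash
python3 - <<'E'
from h import *
W=((12,80,120),(21,125,255))
ra,ca=fit("brA",*W,.103,(200,100,320,150)); rb,cb=fit("brB",*W,.103,(200,130,320,200)); print(ra,ca.min(0),ca.max(0),rb,cb.min(0),cb.max(0))
# bottom edge of blob = -y edge (brA: near edge of grip or back)
for t in("brA","brB"): print(t,"cam",load(t)[1][1][:3,3].round(3))
a=load("brA")[0][95:160,200:312]; b=load("brB")[0][130:195,200:312]
f=lambda i:cv2.resize(i,(784,300) if 0 else (516,300),interpolation=cv2.INTER_CUBIC)
cv2.imwrite("pics/crop2.png",np.vstack([f(a),f(b)]))
E
```

```text
[499.7 397.2  73.7  33.8   1. ] [224 112] [287 142] [5.001e+02 4.034e+02 7.390e+01 3.540e+01 1.000e-01] [226 150] [287 179]
brA cam [0.5   0.408 0.43 ]
brB cam [0.499 0.459 0.429]
```

View pics/crop2.png

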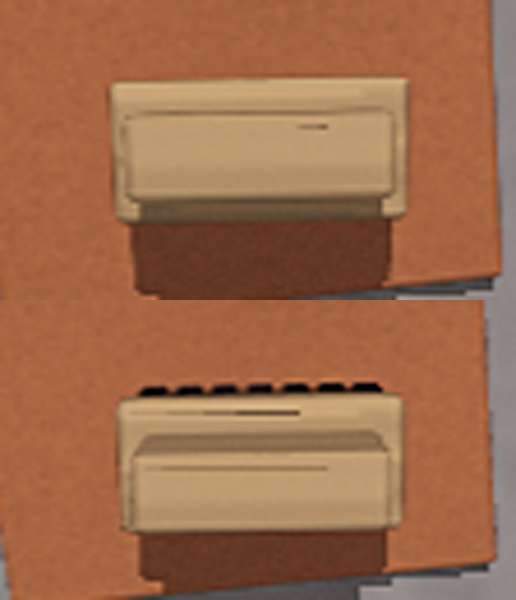

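The close crop confirms the small brush: grip top centre at crop (258,154) in the upper view and (260,490) in the lower. Now I'll triangulate it, pick it up and start sweeping.

```bash
cat >> h.py <<'E'
TH=.0236; BO=np.array([.603,.048])
def bed(x,y):
    c,s=np.cos(TH),np.sin(TH); return BO+np.array([c*x-s*y,s*x+c*y])
E
python3 - <<'E'
from h import *
p=tri(load("brA")[1],(256.,128.4),load("brB")[1],(256.4,171.2)); print("grip top",p)
assert abs(p[2]-.103)<.012 and abs(p[1]-.397)<.02
x,y=p[:2]; h=np.pi/2
manip.ungrasp(); manip.move_ptp([x,y,.18],rot(h)); manip.move_linear([x,y,.069],max_speed=.08)
print(manip.get_state()["contact_force"]); manip.close_gripper(); s=manip.get_state(); print("gap mm",s["finger_gap"]*94,s["gripper_force"],s["eef_pos"])
manip.move_linear([x,y,.25],max_speed=.15); print("gap mm",manip.get_state()["finger_gap"]*94,manip.get_state()["time_s"])
cv2.imwrite("pics/v4.png",cv2.resize(np.hstack([manip.read_camera("scene"),manip.read_camera("side")])[:,:,::-1],(800,300)))
E
```

```text
grip top [0.50022576 0.3954611  0.10305923]
[-0.45517325  0.55848611  0.47010164]
gap mm 21.837003522149956 29.962793290615082 [0.5002319  0.39546201 0.0689647 ]
gap mm 21.679855126293656 39.0
```

View pics/v4.png

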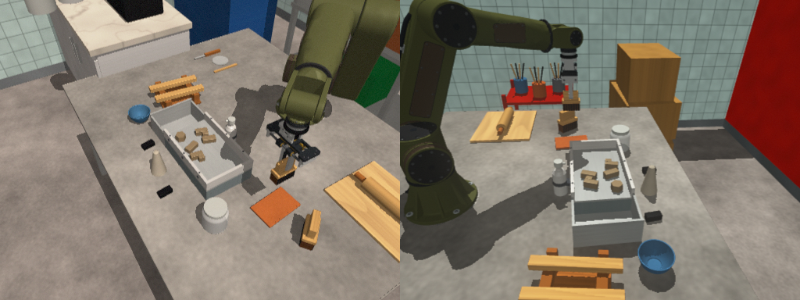

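Brush held (gap 21.8 mm). Now sweeping.

```bash
cat >> h.py <<'E'
def sweep(x,y0=.142,y1=-.177,z=.130,v=.09,n=6):
    r=rot(np.pi/2+TH)
    manip.move_ptp([*bed(x,y0),.21],r); manip.move_linear([*bed(x,y0),z],max_speed=.1)
    F=[]
    for y in np.linspace(y0,y1,n+1)[1:]:
        manip.move_linear([*bed(x,y),z],max_speed=v); f=np.array(manip.get_state()["contact_force"]); F.append(f.round(1).tolist())
        if np.linalg.norm(f)>40: print("STOP",y,f); break
    manip.move_linear([*bed(x,y),.21],max_speed=.15); s=manip.get_state(); print("lane",x,F,"gap",round(s["finger_gap"]*94,1),"t",s["time_s"])
E
python3 - <<'E'
from h import *
manip.move_ptp([*bed(0,.142),.25],rot(np.pi/2+TH))
sweep(0.); sweep(-.053); sweep(.053)
cv2.imwrite("pics/sc.png",manip.read_camera("scene")[:,:,::-1])
manip.move_ptp([*bed(-.03,.14),.30],rot()); snap("bedE")
i=load("bedE")[0]
cv2.imwrite("pics/v5.png",np.hstack([cv2.resize(i,(400,300)),cv2.resize(cv2.imread("pics/sc.png")[80:290,150:350],(400,420))[60:360]]))
E
```

```text
lane 0.0 [[-0.0, -0.0, -2.4], [0.2, -0.2, -1.9], [0.7, -0.3, -3.6], [-0.1, 0.3, -2.6], [-5.8, 3.0, -0.9], [-10.8, -1.8, 4.8]] gap 21.7 t 46.375
STOP 0.08883333333333332 [32.82310218 13.26525049 32.82179434]
lane -0.053 [[32.8, 13.3, 32.8]] gap 22.1 t 49.975
lane 0.053 [[-0.7, 6.0, 22.9], [-1.4, 4.6, 24.3], [-1.9, 5.4, 23.8], [-0.9, 6.3, 24.1], [-1.2, 6.3, 23.6], [-1.2, 1.4, 19.7]] gap 22.1 t 56.6
```

View pics/v5.png

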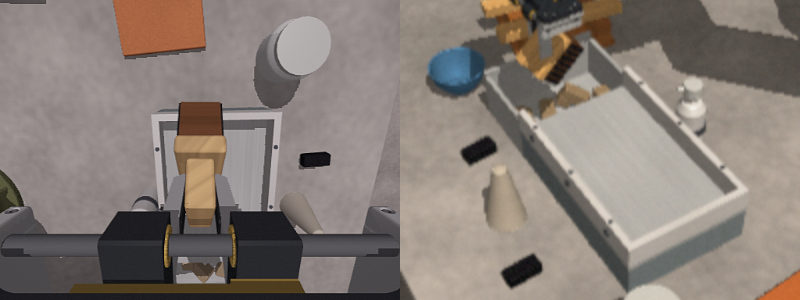

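The bed looks swept, but the brush has pivoted in the grip about the closing axis, because a scrap pushed it sideways. I'll move aside and look at trough and brush.

```bash
python3 - <<'E'
from h import *
manip.move_ptp([.50,.30,.28],rot(0)); 
a=manip.read_camera("scene")[:,:,::-1]; b=manip.read_camera("side")[:,:,::-1]; cv2.imwrite("pics/sc2.png",a); cv2.imwrite("pics/sd2.png",b)
f=lambda i:cv2.resize(i,(400,300),interpolation=cv2.INTER_CUBIC)
cv2.imwrite("pics/v6.png",np.vstack([np.hstack([f(a[110:275,170:390]),f(b[170:335,180:400])]),np.hstack([f(a[150:300,250:450]),f(b[110:260,180:380])])]))
E
```

```text
(no output)
```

View pics/v6.png

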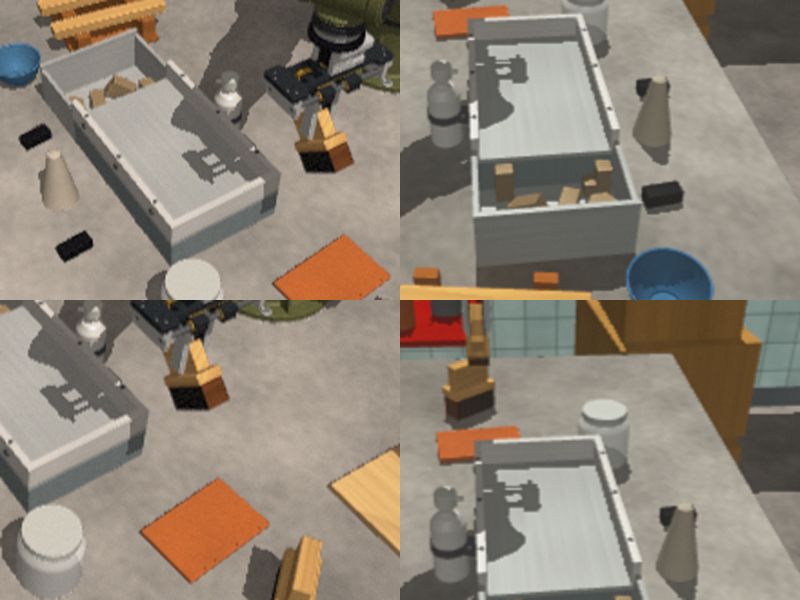

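All five scraps lie in the trough (side crop pieces around (505–605,165–205)), and the bed floor is empty. The brush is tilted in the grip, so I'll measure that tilt from the wrist picture bedE using the known edge heights.

```bash
python3 - <<'E'
from h import *
from scipy.optimize import least_squares
im,_=load("bedE"); h=cv2.cvtColor(im,cv2.COLOR_BGR2HSV)
print([(v,*h[v,254]) for v in range(120,290,3)])
m=manip.camera_model("wrist"); M=np.linalg.inv(m["mount"])
def row(ph,bx,bz):
    d=(76-bz)/1e3; b=bx/1e3
    p=M@np.array([b*np.cos(ph)+d*np.sin(ph),0,-.019+d*np.cos(ph)-b*np.sin(ph),1]); return m["fy"]*p[1]/p[2]+m["cy"]
for deg in range(0,71,5): print(deg,[round(row(np.radians(deg),*q)) for q in((40,0),(40,35),(42.5,35),(42.5,51),(35,51),(35,91))])
E
```

```text
[(120, np.uint8(3), np.uint8(17), np.uint8(133)), (123, np.uint8(6), np.uint8(19), np.uint8(133)), (126, np.uint8(7), np.uint8(17), np.uint8(135)), (129, np.uint8(0), np.uint8(9), np.uint8(137)), (132, np.uint8(10), np.uint8(160), np.uint8(97)), (135, np.uint8(10), np.uint8(151), np.uint8(98)), (138, np.uint8(10), np.uint8(159), np.uint8(96)), (141, np.uint8(10), np.uint8(154), np.uint8(96)), (144, np.uint8(10), np.uint8(148), np.uint8(98)), (147, np.uint8(10), np.uint8(154), np.uint8(98)), (150, np.uint8(10), np.uint8(153), np.uint8(85)), (153, np.uint8(9), np.uint8(147), np.uint8(90)), (156, np.uint8(11), np.uint8(156), np.uint8(85)), (159, np.uint8(10), np.uint8(156), np.uint8(93)), (162, np.uint8(10), np.uint8(160), np.uint8(97)), (165, np.uint8(10), np.uint8(150), np.uint8(100)), (168, np.uint8(10), np.uint8(150), np.uint8(100)), (171, np.uint8(10), np.uint8(151), np.uint8(101)), (174, np.uint8(16), np.uint8(108), np.uint8(163)), (177, np.uint8(16), np.uint8(109), np.uint8(173)), (180, np.uint8(17), np.uint8(108), np.uint8(180)), (183, np.uint8(16), np.uint8(102), np.uint8(183))
[... 1593 characters left out ...]
nt8(15), np.uint8(114), np.uint8(134)), (282, np.uint8(15), np.uint8(114), np.uint8(101)), (285, np.uint8(15), np.uint8(113), np.uint8(104)), (288, np.uint8(14), np.uint8(112), np.uint8(134))]
0 [164, 171, 168, 172, 183, 200]
5 [157, 168, 164, 170, 181, 204]
10 [150, 164, 161, 169, 180, 208]
15 [144, 162, 158, 168, 179, 213]
20 [138, 159, 156, 168, 178, 219]
25 [132, 157, 154, 168, 178, 225]
30 [126, 156, 153, 169, 178, 231]
35 [121, 155, 152, 171, 179, 238]
40 [117, 155, 152, 173, 181, 244]
45 [113, 156, 153, 176, 183, 251]
50 [109, 157, 155, 180, 186, 258]
55 [107, 160, 157, 185, 190, 264]
60 [105, 163, 161, 190, 194, 270]
65 [104, 167, 166, 197, 199, 276]
70 [105, 172, 172, 204, 204, 282]
```

```bash
python3 - <<'E'
from h import *
from scipy.optimize import least_squares
m=manip.camera_model("wrist"); M=np.linalg.inv(m["mount"])
F=[((40,0),131),((42.5,35),173),((42.5,51),194),((35,51),203),((35,91),266)]
def row(p,bx,bz):
    ph,dx,dz=p; d=(76-bz)/1e3; b=bx/1e3
    q=M@np.array([dx/1e3+b*np.cos(ph)+d*np.sin(ph),0,-.019+dz/1e3+d*np.cos(ph)-b*np.sin(ph),1]); return m["fy"]*q[1]/q[2]+m["cy"]
for g in(.3,.6,.9):
    r=least_squares(lambda p:[row(p,*q)-v for q,v in F],[g,0,0]); print(np.degrees(r.x[0]),r.x[1:],r.fun.round(1))
# current view widths as a check on depth: bristle bottom edge width at v~133 in bedE
im,_=load("bedE"); h=cv2.cvtColor(im,cv2.COLOR_BGR2HSV)
for v in(134,150,168,178,190,212,240,262):
    k=np.where((h[v,:,1]>85)&(h[v,:,0]<25))[0]; k=k[(k>200)&(k<310)]; print(v,k.min(),k.max())
E
```

```text
46.05341068377308 [-12.89524522   8.1360134 ] [ 0.5 -0.4  1.4 -1.9  0.4]
46.05341437606175 [-12.8952464    8.13602132] [ 0.5 -0.4  1.4 -1.9  0.4]
46.0534056372121 [-12.89524415   8.13600447] [ 0.5 -0.4  1.4 -1.9  0.4]
134 231 282
150 230 282
168 229 284
178 224 288
190 223 289
212 227 285
240 237 275
262 236 276
```

The fit gives a tilt of 46° about the closing axis with a 13/8 mm slip and residuals under 2 px, so I'll tilt the tool back by that. First I'll check the trough numerically: the highest scrap tops, and any clay colour left on the floor.

```bash
cat > pl.py <<'E'
from h import *
PH=np.radians(46.); OFF=np.array([.0418,0,.0417])
def pose(o,yaw,ph=PH):
    "TCP pose with the brush upright, its origin at o"
    Rm=R.from_rotvec(rot(yaw))*R.from_euler('y',-ph); return np.asarray(o)-Rm.apply(OFF),Rm.as_rotvec()
E
python3 - <<'E'
from pl import *
c=cam("side")
for u,v in((505,165),(603,160)):
    o,d=rays(*c,np.array([180+(u-400)*.55,170+v*.55])); d=d[0]
    for y in(-.122,-.16,-.2): print((u,v),(o+d*(y-o[1])/d[1]).round(3))
# clay-coloured pixels above the bed-edge line (on bed floor) in side and scene views
for n,f in(("side","pics/sd2.png"),("scene","pics/sc2.png")):
    im=cv2.imread(f); h=cv2.cvtColor(im,cv2.COLOR_BGR2HSV); m=cv2.inRange(h,np.array((10,55,50)),np.array((20,110,200)))
    K,T=cam(n); poly=[]
    for x,y in((-.098,-.165),(.098,-.165),(.098,.168),(-.098,.168)):
        p=(np.array([*bed(x,y),.072])-T[:3,3])@T[:3,:3]@K.T; poly.append(p[:2]/p[2])
    k=np.zeros_like(m); cv2.fillPoly(k,[np.int32(poly)],255); k&=m; ys,xs=np.where(k); print(n,len(xs), onplane(K,T,[[xs.mean(),ys.mean()]],.08).round(3) if len(xs) else "")
for yaw in np.radians([128,110,150,90,-52,60]):
    o=[.492,.399,.09]; q=manip.inverse_kinematics(*map(list,pose(o,yaw))); q2=manip.inverse_kinematics(*map(list,pose([.492,.399,.013],yaw))); print(np.degrees(yaw),None if q is None else np.round(q,2),None if q2 is None else np.round(q2,2))
E
```

```text
(505, 165) [ 0.545 -0.122  0.052]
(505, 165) [ 0.544 -0.16   0.088]
(505, 165) [ 0.543 -0.2    0.126]
(603, 160) [ 0.697 -0.122  0.05 ]
(603, 160) [ 0.688 -0.16   0.087]
(603, 160) [ 0.678 -0.2    0.125]
side 0 
scene 23 [[ 0.599 -0.113  0.08 ]]
128.0 [ 0.61  0.24  1.97  0.29  0.14 -1.9 ] [0.61 0.39 2.   2.43 0.06 2.24]
110.0 [ 0.74  0.27  1.93 -1.    0.33 -0.32] None
150.0 None None
90.0 None None
-52.0 [ 0.63  1.13  0.5  -0.03  2.32  1.53] [ 0.63  1.19  0.55 -0.03  2.2   1.53]
59.99999999999999 [ 0.93  0.54  1.53 -0.9   1.16  0.3 ] [ 0.93  0.65  1.56 -0.95  1.07  0.43]
```

```bash
python3 - <<'E'
from h import *
manip.move_ptp([.56,-.30,.36],rot()); snap("trA")
a=load("trA")[0][0:200,170:420]; b=cv2.imread("pics/sc2.png")[125:205,190:290]; c=cv2.imread("pics/sd2.png")[235:305,210:320]
f=lambda i,w,h:cv2.resize(i,(w,h),interpolation=cv2.INTER_CUBIC)
o=np.zeros((600,800,3),np.uint8); o[:320,:400]=f(a,400,320); o[:320,400:]=f(b,400,320); o[320:575,:400]=f(c,400,255)
o[320:,400:]=f(manip.read_camera("scene")[125:205,190:290,::-1],400,280)
cv2.imwrite("pics/v7.png",o)
E
```

```text
(no output)
```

View pics/v7.png

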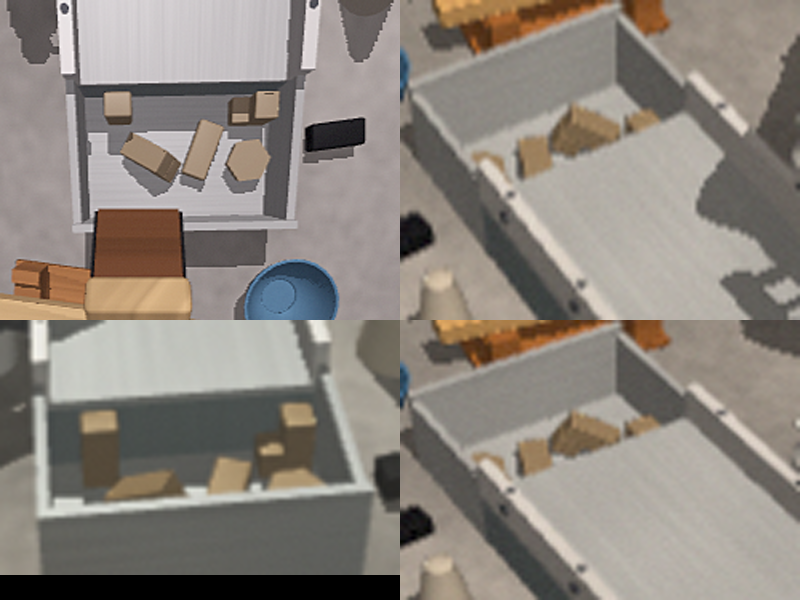

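The views confirm five scraps on the trough floor, with two standing on end at (118,107) and (255,105) in the wrist crop, and none on the bed. The brush tilt is unchanged. Now I'll set it down upright on the plate.

```bash
python3 - <<'E'
from pl import *
yaw=np.radians(-52); C=(.492,.399)
manip.move_ptp([.52,.25,.33],rot(yaw))
p,r=pose([*C,.16],yaw); manip.move_ptp(list(p),list(r))
p,_=pose([*C,.03],yaw); manip.move_linear(list(p),max_speed=.08)
f0=np.array(manip.get_state()["contact_force"]); print("free",f0.round(1))
for z in np.arange(.026,.004,-.0015):
    p,_=pose([*C,z],yaw); manip.move_linear(list(p),max_speed=.03); f=np.array(manip.get_state()["contact_force"])-f0
    print(round(z,4),f.round(1))
    if f[2]>8: break
a=manip.read_camera("scene")[:,:,::-1]; b=manip.read_camera("side")[:,:,::-1]
f=lambda i:cv2.resize(i,(400,300),interpolation=cv2.INTER_CUBIC)
cv2.imwrite("pics/v8.png",np.hstack([f(a[200:310,290:440]),f(b[130:240,170:320])]))
print(manip.get_state()["time_s"])
E
```

```text
free [-0.2 -0.3 -1.5]
0.026 [ 1.   0.1 -0.5]
0.0245 [ 0.4 -0.1 -0.6]
0.023 [ 0.8  0.4 -0.2]
0.0215 [ 0.6  0.6 -0.9]
0.02 [ 0.4  0.4 -1.8]
0.0185 [-0.6  1.3 -0. ]
0.017 [ 1.1  0.5 -0.5]
0.0155 [ 0.   0.8 -1.1]
0.014 [-0.6 -0.5 -1. ]
0.0125 [ 0.3  0.4 -1.6]
0.011 [ 0.1  0.3 -0.6]
0.0095 [-1.1 -1.   7.8]
0.008 [-3.2 -3.4 16. ]
69.6917
```

```bash
python3 - <<'E'
from pl import *
s=manip.get_state(); p=np.array(s["eef_pos"]); Rm=R.from_rotvec(s["ee_rot"])
pu=p+[0,0,.0015]; manip.move_linear(list(pu),max_speed=.02); manip.pause(.2)
manip.ungrasp(); manip.pause(.3)
manip.move_linear(list(pu-Rm.apply([0,0,.12])),max_speed=.08)
manip.move_ptp([.49,.33,.28],rot()); snap("brE")
im=load("brE")[0]; b=manip.read_camera("side")[:,:,::-1]; a=manip.read_camera("scene")[:,:,::-1]
f=lambda i:cv2.resize(i,(400,300),interpolation=cv2.INTER_CUBIC)
o=np.zeros((600,800,3),np.uint8); o[:300,:400]=f(im[60:210,150:350]); o[:300,400:]=f(a[200:310,290:440]); o[300:,:400]=f(b[130:240,170:320]); o[300:,400:]=f(load("bedC")[0][120:200,150:256])
cv2.imwrite("pics/v9.png",o); print(manip.get_state()["time_s"])
E
```

```text
Traceback (most recent call last):
workcell.MotionError: the arm cannot follow that straight line within its joint ranges
```

```bash
python3 - <<'E'
from pl import *
s=manip.get_state(); p=np.array(s["eef_pos"]); Rm=R.from_rotvec(s["ee_rot"]); print("gap",s["finger_gap"])
for d in(-Rm.apply([0,0,.06]),np.array([0,0,.1])):
    try: manip.move_linear(list(p+d),max_speed=.08); print("ok",d); break
    except manip.MotionError as e: print(e)
manip.move_linear(list(np.array(manip.get_state()["eef_pos"])+[0,0,.08]),max_speed=.1)
manip.move_ptp([.49,.33,.28],rot()); snap("brE")
im=load("brE")[0]; b=manip.read_camera("side")[:,:,::-1]; a=manip.read_camera("scene")[:,:,::-1]
f=lambda i:cv2.resize(i,(400,300),interpolation=cv2.INTER_CUBIC)
o=np.zeros((600,800,3),np.uint8); o[:300,:400]=f(im[60:210,150:350]); o[:300,400:]=f(a[200:310,290:440]); o[300:,:400]=f(b[130:240,170:320]); o[300:,400:]=f(load("bedC")[0][120:200,150:256])
cv2.imwrite("pics/v9.png",o); print(manip.get_state()["time_s"])
E
```

```text
gap 0.9990563741010372
the arm cannot follow that straight line within its joint ranges
ok [0.  0.  0.1]
75.325
```

View pics/v9.png

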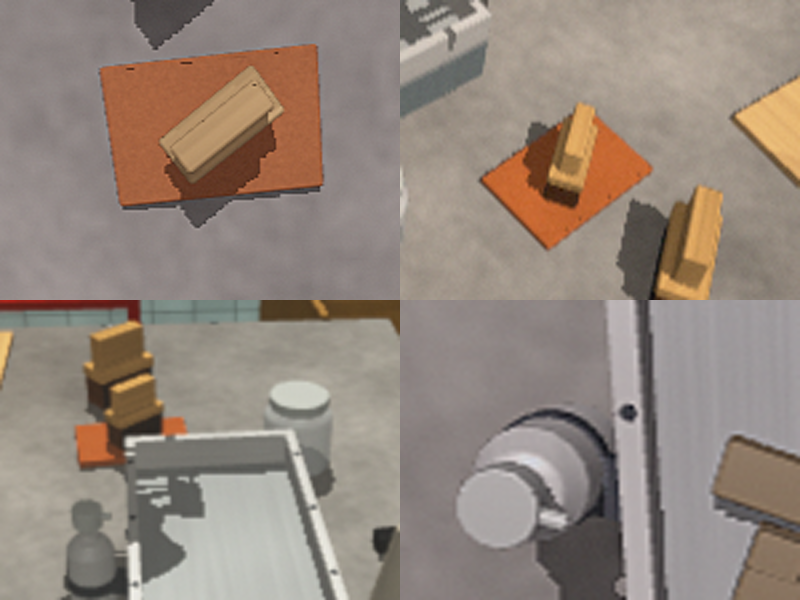

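The brush stands upright near the plate's centre. The cap top is at bedC pixel (176,174.7) and bedA pixel (172,143.6), so I'll triangulate it and press.

```bash
python3 - <<'E'
from h import *
A=load("bedA")[1]; C=load("bedC")[1]; B=cam("scene")
p=tri(A,(172,143.6),C,(176,174.7)); print("tri",p, onplane(*A,[(172,143.6)],.152),onplane(*C,[(176,174.7)],.152))
q=tri(B,(462*.64,237*.64),C,(176,174.7)); print("tri scene",q)
for t in("A","C"): pass
xy=(onplane(*A,[(172,143.6)],.152)+onplane(*C,[(176,174.7)],.152))[0,:2]/2
assert abs(q[2]-.152)<.012 and np.linalg.norm(q[:2]-xy)<.012
manip.close_gripper(); manip.move_ptp([*xy,.24],rot(np.pi/2)); manip.move_linear([*xy,.165],max_speed=.08)
f0=np.array(manip.get_state()["contact_force"]); zc=None
for z in np.arange(.162,.134,-.001):
    manip.move_linear([*xy,z],max_speed=.03); f=(np.array(manip.get_state()["contact_force"])-f0); print(round(z,4),f.round(1))
    if f[2]>9: break
manip.pause(.4); manip.move_linear([*xy,.24],max_speed=.06); manip.pause(.5); print(manip.get_state()["time_s"])
E
```

```text
tri [0.44710581 0.01093827 0.13945433] [[0.45288108 0.01224955 0.152     ]] [[0.4489408  0.01337142 0.152     ]]
tri scene [0.44874524 0.01282742 0.15021954]
0.162 [1.1 0.4 1. ]
0.161 [1.4 0.7 0.8]
0.16 [1.2 0.3 0.6]
0.159 [ 0.9 -0.6  1.5]
0.158 [ 1.  -0.5  0.4]
0.157 [ 0.1 -0.3  0.2]
0.156 [ 0.5 -0.5  0.5]
0.155 [0.  0.3 1.1]
0.154 [-0.1 -0.2  1.3]
0.153 [ 0.9 -0.3  1. ]
0.152 [0.5 0.  3.1]
0.151 [2.4 0.1 2.8]
0.15 [ 2.  -0.1  3.3]
0.149 [ 0.9 -0.9  3.4]
0.148 [1.2 0.5 5. ]
0.147 [2.  0.5 4.4]
0.146 [2.7 0.8 5. ]
0.145 [ 2.2 -0.2  5.6]
0.144 [1.9 0.2 7.8]
0.143 [-2.6  0.1 18.3]
87.3583
```

The stop was reached (8 mm travel, 18 N) and the cap was released. I'll do one numeric check before handing in.

```bash
python3 - <<'E'
from h import *
manip.move_ptp([.5,-.33,.33],rot()); snap("fin")
W=((12,80,120),(21,125,255))
for n,roi in(("upper",(160,160,345,212)),("lower",(160,212,345,265))): print(n,fit("fin",*W,.074,roi)[0])
d=cv2.absdiff(load("fin")[0],load("rackC")[0]).max(2)>40; print("changed px",d[:,:].sum(),"in rack",d[155:250,170:340].sum())
manip.move_ptp([.57,.02,.38],rot()); snap("finb")
im,c=load("finb"); K,T=c; h=cv2.cvtColor(im,cv2.COLOR_BGR2HSV); m=cv2.inRange(h,np.array((10,55,50)),np.array((20,120,220)))
poly=[]
for x,y in((-.098,-.165),(.098,-.165),(.098,.168),(-.098,.168)):
    p=(np.array([*bed(x,y),.072])-T[:3,3])@T[:3,:3]@K.T; poly.append(p[:2]/p[2])
k=np.zeros_like(m); cv2.fillPoly(k,[np.int32(poly)],255); print("clay px on floor",(k&m>0).sum())
manip.move_ptp([.56,-.30,.36],rot()); snap("trF"); a,b=load("trA")[0],load("trF")[0]
print("trough diff",(cv2.absdiff(a,b).max(2)[45:125,215:355]>40).sum())
print(manip.get_state()["contact_force"],manip.get_state()["time_s"])
E
```

```text
upper [ 505.1 -365.2  257.3   38.1   -7.8]
lower [ 417.5 -444.4   99.9   42.1   -7.2]
changed px 47716 in rack 2326
clay px on floor 0
trough diff 36
[-0.11153599 -0.40228479 -0.15874308] 91.4167
```

```bash
python3 - <<'E'
from h import *
manip.ungrasp(); manip.move_ptp([.5,-.33,.33],rot()); snap("fin2")
W=((12,80,120),(21,125,255))
r=fit("fin2",*W,.074,(160,212,345,265))[0]; print(r)
if abs(r[0]-502.7)<3 and abs(r[1]+455)<3:
    manip.move_linear([.5,-.2,.35]); manip.pause(.3); print(manip.close_job())
E
```

```text
[ 502.6 -455.   243.8   42.1   -7. ]
the job is handed in; nothing more can be done
None
```

The job is handed in; no verdict came back. My last checks showed both battens on the rack, the bed clear with all five scraps in the trough, and the brush standing on its plate; I pressed the cap to its stop and released it, but did not check by camera that it came back up.

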